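Bolt the red lock case past its spring catch

ROBOT

A 6-joint arm with a two-finger parallel gripper is mounted at the origin on the work surface. World frame = base frame: x ahead of the robot, y to its left, z up, the work surface at z = 0. Lengths are in m, angles in rad, forces in N, time in s.
With the tool pointing down it reaches from about 0.35 to 1 m from the base axis. Payload 7.1 kg.
Tool frame: the origin (TCP) lies midway between the tips of the shut fingers; the grasp point (between the pads) lies 19 mm behind it (ctrl.grip_point_offset is the distance from the TCP to the grasp point, in m); z points along the fingers, y is the line along which they close (so a half turn about z gives the same grasp; the last joint's range is limited). The gripper opens to 85 mm and grips with 20 to 120 N. Pads are 22 mm wide; open, the fingers measure 114 mm over their backs; the gripper's body (76 mm by 85 mm) begins 54 mm behind the grasp point. The pads swing forward as they close: fully open they stand 13 mm farther back than shut.
Start: joints at [1.09, 0.423, 1.63, -0, 1.089, -0.019], TCP at [0.278, 0.56, 0.231] pointing down, gripper open.
Joint ranges: [-3, 3], [-0.9, 2.11], [0.09, 2.58], [-1.31, 4.45], [0.11, 2.69], [-2.54, 2.54]. Speed limits (rad/s): [2.39, 2.39, 3.01, 3.14, 3.14, 3.14].

INTERFACE

Orientations are given as a unit quaternion [w, x, y, z].
In Python, from station import ctrl gives the robot as it stands.
- The arm moves only by the tool servo_tool, never from a script. Its argument "series" is text: rows parted by semicolons, each of 7 numbers parted by spaces: the closure in counts, from 0 (fully open) to 255 (shut), then the shift along the tool's x, y, z in cm, then the turn, a rotation vector about the tool's x, y, z in degrees. In form: jaw tx ty tz ax ay az; .... A call has 1 to 8 rows; each row shifts and turns the commanded pose from where the row before left it, along the tool's axes as they then stand; what a row does not reach is not made up. A row lasts 1/10 s, in which the tool goes at most 50 mm and 8.59 degrees, less where a joint would pass 70% of its speed; a pose out of reach is approached as far as the arm can. A call is refused whole if a number of a shift passes 5 or a number of a turn 8.59, either way. A call with a gripper value outside its range is refused whole. The fingers move at their own pace and stop on an object; "force" is the grip in N (left out, the last holds). Time passes only in rows, so rows that do not move let the fingers close. It gives the time, the measured TCP pose, the force, the opening and the grip force at its end, in the units of the state.
- ctrl.state(): the state, without advancing time (a new reading comes with each control period).
- ctrl.grab_frame(name): name is "scene" or "top" or "wrist"; returns a dict with "color" (400x640x3 uint8, blue, green, red), "fx", "fy", "cx", "cy" (pixels), "R" (3x3) and "t" (3): a world point X has camera coordinates R X + t; the wrist camera has in their place "T_tool_cam" (4x4, takes a point from camera to tool coordinates, whose origin is the TCP and whose axes are the flange's). Camera axes: x right, y down, z forward; pixel columns grow to the right and rows downward; lengths in m; the calibration is good to about 2 mm. A picture is of the moment at which its call begins: read the wrist's pose just before it. There is no depth.
- ctrl.sign_off(): hands the job in; it is judged then, once.
The state is a dict: "time": time; "joints": joint angles; "joint_velocities": joint speeds; "joint_efforts": joint torques, N m; "tcp_pos": TCP position; "eef_rot": TCP orientation; "wrist_force": force on the tool from outside, world axes, zero at the start; "wrist_torque": the same for the moment, N m; "gripper_width": opening from 0.0 (shut) to 1.0 (fully open); "grip_force": force on a finger pad.
Only numpy, scipy, OpenCV 4.12 (cv2) and the standard library are available. Lean on these libraries where they do the work, as an engineer would, in place of code of your own. Each camera call takes 0.05 s, during which the arm holds its last target. There are 200 camera calls.

TASK

Lock the red case on the bench: press its yellow spring catch bar right down with one fingertip and, keeping it held down all the way, push the black tab of its bolt with the other fingertip until the bolt is fully home in the keeper. Then take the hand away so that the catch springs up behind the bolt. Grip and lift nothing; the blue case is already locked, so leave it and all the loose things as they are.

Things in the scene. Friction and masses are not known exactly. Their poses are not given: they have to be found in the camera images.
- red_case: Red steel lock case fixed to the bench, 180 (x) x 260 (y) x 90 mm high; origin: centre of its underside, z up. On its flat top (deck): a brass bolt along case y at case x = +28 mm, sliding to +y into a steel keeper at y = +73, and a parallel yellow catch bar at x = -28. Guides at y = -58 and +48. Guides, bar and ribs are under 20 mm above the deck; the lid (y over +62) is shut for good.
- red_tab (a point): Middle of the rear face (looking to case -y; the face to push) of the black upright tab on the red case's bolt, 40 mm above the deck, axes as the case's. The tab is 24 (case x) x 10 (case y) mm and stands 14 to 54 mm above the deck at case x = +28; this face is at case y = -10 mm with the bolt at 0 and +26 mm with it home.
- red_pad (a point): Centre of the top of the red case's yellow catch bar, 28 mm wide (case x) by 90 mm long (case y), at case x = -28, y = 0; 36 mm above the deck when up, 26 mm when fully down. It moves straight down only. Axes as the case's.
- red_bolt (a joint): Slide of the red case's bolt along case +y, m: 0 drawn back, 0.036 fully home (end stop). About 2 N of friction. With the catch up, it is blocked from passing 0.010, is trapped at 0.020 to 0.024 (safety notch), and once home cannot come back below 0.034.
- red_catch (a joint): Downward travel of the red case's yellow spring catch bar, m: 0 up, 0.010 fully down (stop). 2 N to start, 5.6 N when fully down; springs up when let go. Past 0.006 its tooth is clear of the bolt. Let up with the bolt part-way, it jams in the safety notch or under the bolt's ribs; with the bolt home it springs up fully.
- blue_case: Blue steel lock case fixed to the bench, 180 (x) x 260 (y) x 90 mm high; origin: centre of its underside, z up. On its flat top (deck): a brass bolt along case y at case x = +28 mm, sliding to +y into a steel keeper at y = +73, and a parallel yellow catch bar at x = -28. Guides at y = -58 and +48. Guides, bar and ribs are under 20 mm above the deck; the lid (y over +62) is shut for good.
- blue_tab (a point): Middle of the rear face (looking to case -y; the face to push) of the black upright tab on the blue case's bolt, 40 mm above the deck, axes as the case's. The tab is 24 (case x) x 10 (case y) mm and stands 14 to 54 mm above the deck at case x = +28; this face is at case y = -10 mm with the bolt at 0 and +26 mm with it home.
- blue_pad (a point): Centre of the top of the blue case's yellow catch bar, 28 mm wide (case x) by 90 mm long (case y), at case x = -28, y = 0; 36 mm above the deck when up, 26 mm when fully down. It moves straight down only. Axes as the case's.
- blue_bolt (a joint): Slide of the blue case's bolt along case +y, m: 0 drawn back, 0.036 fully home (end stop). About 2 N of friction. With the catch up, it is blocked from passing 0.010, is trapped at 0.020 to 0.024 (safety notch), and once home cannot come back below 0.034.
- blue_catch (a joint): Downward travel of the blue case's yellow spring catch bar, m: 0 up, 0.010 fully down (stop). 2 N to start, 5.6 N when fully down; springs up when let go. Past 0.006 its tooth is clear of the bolt. Let up with the bolt part-way, it jams in the safety notch or under the bolt's ribs; with the bolt home it springs up fully.
- socket_big: Loose steel socket, 28 mm diameter, 38 mm high, upright on the red case's lid; origin under its centre.
- socket_small: Loose steel socket, 22 mm diameter, 32 mm high, upright on the blue case's lid; origin under its centre.
- bulb_box: Loose small cardboard box, 35 x 55 x 30 mm high, on the red case's deck near its case -x, -y corner; origin under its centre.
- driver: Loose blue cordless driver lying on the bench beyond the cases, about 200 mm long and 50 mm high; origin under its motor body.
- spray_can: Loose aerosol can, 60 mm diameter, 170 mm high, upright on the bench; origin under its centre.
- mouse: Loose red computer mouse, 100 x 58 x 26 mm, on the bench at the robot's left; origin under its centre.
- carton: Loose paper carton, 70 x 110 x 50 mm high, on the bench at the robot's right; origin under its centre.
- bowl: Loose steel parts bowl, 120 mm across, 35 mm high, on the bench beyond the cases; origin under its centre.

How it is judged:
On the way, in this order (a step that is already met when the one before it is completed fails the run):
1. the red catch bar is held down by a finger while the bolt is still drawn back (catch more than 6 mm down, bolt under 12 mm) (value of joint red_catch above 0.006 m and value of joint red_bolt below 0.012 m and contact force between the fingers and red_catch above 1 N), for 0.1 s.
2. the bolt is slid past the middle of its travel while a finger still holds the catch down (bolt past 18 mm, catch more than 6 mm down) (value of joint red_catch above 0.006 m and value of joint red_bolt above 0.018 m and contact force between the fingers and red_catch above 0.5 N), for 0.05 s.
At the end, for the whole second after the job is handed in: The red bolt is home (at least 33.5 of 36 mm) with its catch sprung up behind it (within 2 mm of fully up); the blue case is still bolted with its catch up (value of joint red_bolt above 0.0335 m and value of joint each of red_catch, blue_catch below 0.002 m and value of joint blue_bolt above 0.033 m); the robot touches nothing.
It fails at once if the red catch is let up while the bolt is part-way (value of joint red_bolt between 0.014 and 0.031 m and value of joint red_catch below 0.003 m).
It fails at once if the blue case's catch or bolt is worked (value of joint blue_catch above 0.004 m or value of joint blue_bolt below 0.032 m).
It fails at once if a loose thing is lifted, carried or shifted by more than 15 mm (distance of any of socket_big, socket_small, bulb_box, driver, spray_can, mouse, carton, bowl from where it was at the start of the episode above 0.015 m).
It also fails if it takes over 35 s, if anything falls off the work surface, if the arm or the gripper's body presses on something with over 40 N, if the wrist force passes 120 N, or if a joint passes its speed limit or range.

## Working session

There is one attempt and no reset: what is moved stays moved. The work goes in short steps, Python scripts to look and compute and a tool call to move; the robot and the scene stay as the last step left them, time stands still between calls to the robot, and variables do not carry over. Pictures are saved under pics/ and viewed, at most 10 in all, crops included, and the job is handed in when it is done.

Besides the shell and the picture viewer there is one more tool, called after "Request:" as a command line: name --argument value ..., lists and objects as JSON in quotes. servo_tool: Moves the arm, as the interface text tells. Its arguments: {"type":"object","properties":{"series":{"type":"string"},"force":{"type":"number"}},"required":["series"]}

```bash
mkdir -p pics; ls
python3 - <<'E'
from station import ctrl
import cv2,pickle
s=ctrl.state();print({k:s[k] for k in('time','tcp_pos','eef_rot','gripper_width','wrist_force')})
for n in('scene','top'):
    f=ctrl.grab_frame(n);cv2.imwrite(f'pics/{n}0.png',f['color']);pickle.dump(f,open(f'{n}.pkl','wb'))
    print(n,f['fx'],f['R'],f['t'])
print(ctrl.grip_point_offset)
E
```

```text
pics
{'time': 0.0, 'tcp_pos': array([0.27819502, 0.55904303, 0.23056435]), 'eef_rot': array([-1.84570730e-04,  2.28845246e-01,  9.73462504e-01, -7.56692819e-04]), 'gripper_width': 1.0039370832398187, 'wrist_force': array([-0.80985545,  0.26585403,  0.12860871])}
scene 492.67701349088117 [[ 0.44596504  0.89478957 -0.0216057 ]
 [ 0.54536437 -0.29079302 -0.78614065]
 [-0.70971324  0.33880827 -0.61766987]] [-0.30781963 -0.19543217  1.70670903]
top 423.9917407601778 [[ 0.03056483 -0.99952325  0.00436622]
 [-0.97618391 -0.03078922 -0.21474871]
 [ 0.21478076  0.00230153 -0.97665958]] [0.03749147 0.56702841 1.44284824]
0.0187
```

View pics/top0.png

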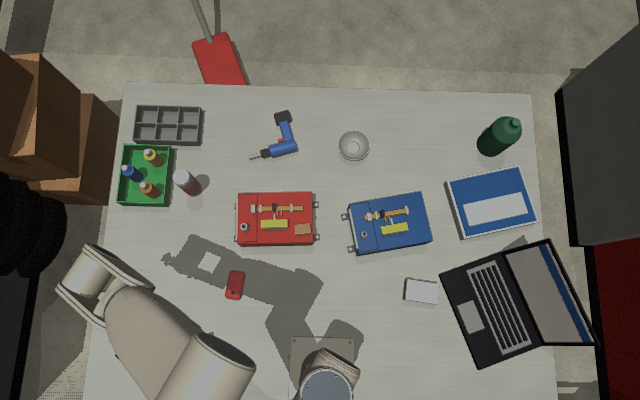

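View pics/scene0.png

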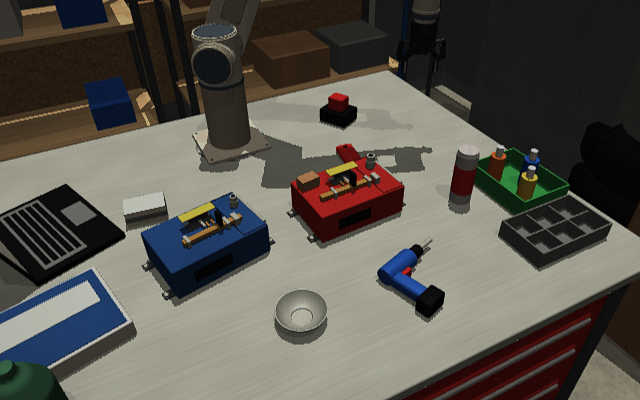

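The top view shows the red case centred near (276,218), with the keeper and socket to image left. That makes case +y about world +y. The yellow bar is at (273,224), the tab is at about (275,212) and the bulb box is at (303,229). Next I'll measure the bar and the deck.

```bash
cat > h.py <<'E'
import numpy as np,cv2
def ray(f,uv,z,R=None,t=None):
    R=f['R'] if R is None else R; t=f['t'] if t is None else t
    d=R.T@np.array([(uv[0]-f['cx'])/f['fx'],(uv[1]-f['cy'])/f['fy'],1]); c=-R.T@t
    return c+d*(z-c[2])/d[2]
def proj(f,X,R=None,t=None):
    R=f['R'] if R is None else R; t=f['t'] if t is None else t
    p=R@np.asarray(X)+t; return np.array([f['fx']*p[0]/p[2]+f['cx'],f['fy']*p[1]/p[2]+f['cy']])
def yellow(im,roi):
    h=cv2.cvtColor(im,cv2.COLOR_BGR2HSV); m=cv2.inRange(h,(24,150,110),(36,255,255))
    k=np.zeros_like(m);x0,y0,x1,y1=roi;k[y0:y1,x0:x1]=m[y0:y1,x0:x1];return k
E
python3 - <<'E'
from h import *;import pickle
for n,roi in(('top',(230,190,320,250)),('scene',(290,150,410,240))):
    f=pickle.load(open(n+'.pkl','rb'));m=yellow(f['color'],roi)
    v,u=np.nonzero(m);print(n,len(u),u.min(),u.max(),v.min(),v.max(),'bar',ray(f,(u.mean(),v.mean()),.126))
    P=np.array([ray(f,p,.126)[:2] for p in zip(u,v)],np.float32);print(cv2.minAreaRect(P))
f=pickle.load(open('top.pkl','rb'))
for uv in((237,193),(313,192),(314,245),(238,246)):print(uv,ray(f,uv,.09))
a=f['color'][180:260,225:330];cv2.imwrite('pics/crop.png',cv2.resize(a,None,fx=7,fy=7,interpolation=cv2.INTER_CUBIC))
E
```

```text
Traceback (most recent call last):
ValueError: zero-size array to reduction operation minimum which has no identity
```

```bash
python3 - <<'E'
from h import *;import pickle
for n,c in(('top',(273,224)),('scene',(342,168))):
    f=pickle.load(open(n+'.pkl','rb'));h=cv2.cvtColor(f['color'],cv2.COLOR_BGR2HSV);print(h[c[1]-1:c[1]+2,c[0]-2:c[0]+3].tolist())
E
sed -i 's/(24,150,110),(36,255,255)/(22,120,90),(42,255,255)/' h.py
python3 - <<'E'
from h import *;import pickle
f=pickle.load(open('top.pkl','rb'))
for uv in((237,193),(313,192),(314,245),(238,246)):print(uv,ray(f,uv,.09))
a=f['color'][180:260,225:330];cv2.imwrite('pics/crop.png',cv2.resize(a,None,fx=7,fy=7,interpolation=cv2.INTER_CUBIC))
for n,roi in(('top',(230,190,320,250)),('scene',(290,150,410,240))):
    f=pickle.load(open(n+'.pkl','rb'));m=yellow(f['color'],roi)
    v,u=np.nonzero(m);print(n,len(u))
    if len(u)<20: continue
    print(u.min(),u.max(),v.min(),v.max(),'bar',ray(f,(u.mean(),v.mean()),.126))
    P=np.array([ray(f,p,.126)[:2] for p in zip(u,v)],np.float32);print(cv2.minAreaRect(P))
E
```

```text
[[[30, 131, 164], [30, 128, 165], [30, 128, 165], [30, 128, 165], [30, 131, 164]], [[30, 128, 165], [30, 127, 165], [31, 127, 166], [30, 127, 166], [31, 127, 166]], [[30, 126, 166], [30, 129, 166], [30, 127, 166], [31, 127, 166], [30, 124, 166]]]
[[[27, 167, 186], [27, 166, 187], [27, 165, 187], [27, 170, 182], [27, 166, 186]], [[27, 167, 185], [27, 170, 183], [27, 167, 186], [27, 167, 186], [27, 168, 187]], [[27, 169, 184], [27, 169, 186], [27, 168, 187], [27, 168, 188], [27, 169, 190]]]
(237, 193) [0.58973411 0.31230471 0.09      ]
(313, 192) [0.60174473 0.04682663 0.09      ]
(314, 245) [0.41593451 0.03799137 0.09      ]
(238, 246) [0.40448639 0.29634851 0.09      ]
top 218
261 302 209 227 bar [0.48136936 0.17405077 0.126     ]
((0.49039700627326965, 0.14706318080425262), (0.04391597956418991, 0.14884009957313538), 17.890424728393555)
scene 193
326 356 161 175 bar [0.48097053 0.17280377 0.126     ]
((0.48051968216896057, 0.17483218014240265), (0.02904343046247959, 0.08849990367889404), 2.250108242034912)
```

View pics/crop.png

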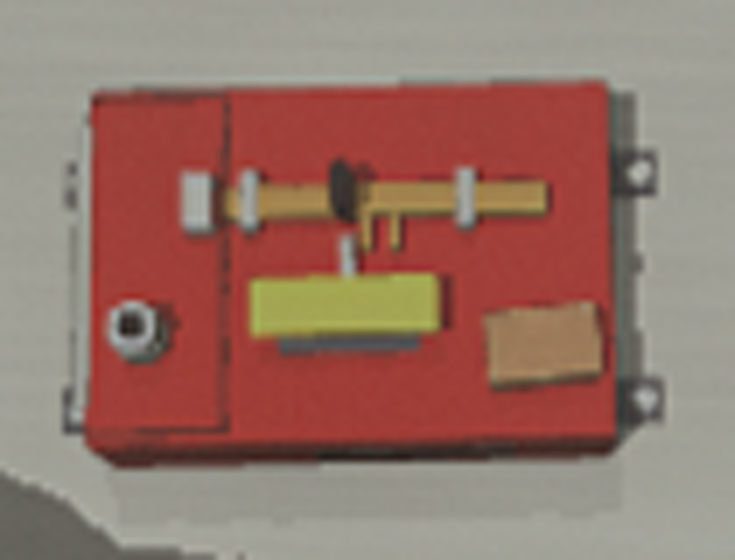

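The bar is at about (0.481, 0.174) with a yaw of about 2.5°, and both views agree. The case origin is then about (0.509, 0.175), and the bolt is drawn back. First move: turn the tool so its y axis lies along case x, and half close the jaws.

Request:
servo_tool --series "128 0 0 0 0 0 7.6;128 0 0 0 0 0 7.6;128 0 0 0 0 0 7.6;128 0 0 0 0 0 7.6;128 0 0 0 0 0 7.6;128 0 0 0 0 0 7.6;128 0 0 0 0 0 7.6;128 0 0 0 0 0 7.6" --force 40

```text
time: 0.9
tcp_pos: [0.2783, 0.5592, 0.2308]
eef_rot: [0.0, 0.692, 0.722, -0.0]
wrist_force: [-0.1, -0.0, -0.0]
gripper_width: 0.498
grip_force: 0.0
```

Request:
servo_tool --series "128 -4.4 2.2 0 0 0 0;128 -4.4 2.2 0 0 0 0;128 -4.4 2.2 0 0 0 0;128 -4.4 2.2 0 0 0 0;128 -4.4 2.2 0 0 0 0;128 -4.4 2.2 0 0 0 0;128 -4.4 2.2 0 0 0 0;128 -4.4 2.2 0 0 0 0"

```text
time: 1.7
tcp_pos: [0.4715, 0.2144, 0.2312]
eef_rot: [-0.0, 0.69, 0.724, -0.0]
wrist_force: [1.0, 0.7, 0.2]
gripper_width: 0.498
grip_force: 0.0
```

Request:
servo_tool --series "128 -3.5 1.9 0 0 0 0;128 -3.4 1.9 0 0 0 0;128 0 0 0 0 0 0;128 0 0 0 0 0 0"

```text
time: 2.1
tcp_pos: [0.5123, 0.1485, 0.2309]
eef_rot: [-0.0, 0.691, 0.723, -0.0]
wrist_force: [0.5, -0.1, 0.1]
gripper_width: 0.497
grip_force: 0.0
```

```bash
cat >> h.py <<'E'
def wristcam(f,s):
    from scipy.spatial.transform import Rotation as Ro
    q=s['eef_rot'];T=np.eye(4);T[:3,:3]=Ro.from_quat([q[1],q[2],q[3],q[0]]).as_matrix();T[:3,3]=s['tcp_pos']
    W=np.linalg.inv(T@f['T_tool_cam']);return W[:3,:3],W[:3,3]
E
python3 - <<'E'
from h import *;from station import ctrl;import pickle
s=ctrl.state();f=ctrl.grab_frame('wrist');pickle.dump((s,f),open('w1.pkl','wb'));cv2.imwrite('pics/w1.png',f['color'])
print(s['tcp_pos'],s['eef_rot'],s['gripper_width'])
R,t=wristcam(f,s);m=yellow(f['color'],(0,0,640,400));n,l,st,c=cv2.connectedComponentsWithStats(m);i=1+np.argmax(st[1:,4])
v,u=np.nonzero(l==i);P=np.array([ray(f,p,.126,R,t)[:2] for p in zip(u,v)],np.float32);print(st[i],cv2.minAreaRect(P))
E
```

```text
[0.51230438 0.14847728 0.23093575] [-3.55319853e-04  6.90812755e-01  7.23033547e-01 -3.18403646e-04] 0.4968208984383848
[ 269  122   35  100 3155] ((0.48018011450767517, 0.17483147978782654), (0.02795211598277092, 0.08840913325548172), 2.8762593269348145)
```

View pics/w1.png

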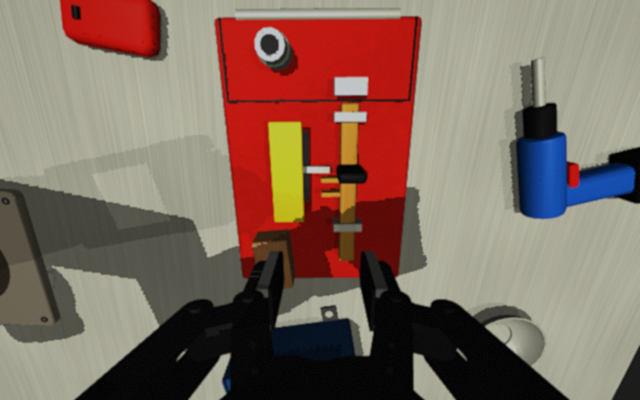

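The wrist view confirms it: bar centred at pixel (286,172), which is world (0.480, 0.175), 28 x 88 mm, yaw 2.7°. The tab is at (351,173), and the bulb box at (272,258) is clear of the fingers. I'll shift 2 mm in case -x and descend.

Request:
servo_tool --series "128 0 -0.2 3 0 0 0;128 0 0 3 0 0 0;128 0 0 2.5 0 0 0;128 0 0 1 0 0 0;128 0 0 0.3 0 0 0;128 0 0 0 0 0 0;128 0 0 0 0 0 0"

```text
time: 2.85
tcp_pos: [0.5111, 0.1497, 0.1345]
eef_rot: [0.001, 0.69, 0.724, 0.001]
wrist_force: [0.6, -0.5, -0.1]
gripper_width: 0.495
grip_force: 0.0
```

Request:
servo_tool --series "128 0 0 0.3 0 0 0;128 0 0 0.3 0 0 0;128 0 0 0 0 0 0;128 0 0 0 0 0 0"

```text
time: 3.25
tcp_pos: [0.5103, 0.1491, 0.1274]
eef_rot: [-0.0, 0.69, 0.724, -0.0]
wrist_force: [-0.4, 0.3, -0.6]
gripper_width: 0.493
grip_force: 0.0
```

Request:
servo_tool --series "128 0 0 0.2 0 0 0;128 0 0 0.2 0 0 0;128 0 0 0 0 0 0;128 0 0 0 0 0 0"

```text
time: 3.65
tcp_pos: [0.5105, 0.1491, 0.1234]
eef_rot: [0.0, 0.69, 0.724, 0.0]
wrist_force: [-0.1, 0.2, 1.6]
gripper_width: 0.498
grip_force: 0.9
```

Request:
servo_tool --series "128 0 0 0.2 0 0 0;128 0 0 0 0 0 0;128 0 0 0 0 0 0"

```text
time: 3.95
tcp_pos: [0.5105, 0.1492, 0.1214]
eef_rot: [0.0, 0.69, 0.724, 0.0]
wrist_force: [0.6, -0.1, 3.4]
gripper_width: 0.501
grip_force: 1.2
```

Request:
servo_tool --series "128 0 0 0.2 0 0 0;128 0 0 0 0 0 0;128 0 0 0 0 0 0"

```text
time: 4.25
tcp_pos: [0.5104, 0.1491, 0.1193]
eef_rot: [0.0, 0.69, 0.724, 0.0]
wrist_force: [0.9, -0.9, 3.5]
gripper_width: 0.502
grip_force: 1.6
```

Request:
servo_tool --series "128 0 0 0.2 0 0 0;128 0 0 0.2 0 0 0;128 0 0 0 0 0 0;128 0 0 0 0 0 0"

```text
time: 4.65
tcp_pos: [0.5104, 0.1491, 0.1153]
eef_rot: [0.0, 0.69, 0.724, 0.0]
wrist_force: [-0.1, -0.9, 4.6]
gripper_width: 0.498
grip_force: 2.3
```

Request:
servo_tool --series "128 0 0 0.15 0 0 0;128 0 0 0 0 0 0;128 0 0 0 0 0 0"

```text
time: 4.95
tcp_pos: [0.5104, 0.1491, 0.1141]
eef_rot: [0.0, 0.69, 0.724, 0.0]
wrist_force: [0.2, -0.1, 7.1]
gripper_width: 0.496
grip_force: 3.2
```

Request:
servo_tool --series "128 0 0 0.1 0 0 0;128 0 0 0 0 0 0;128 0 0 0 0 0 0"

```text
time: 5.25
tcp_pos: [0.5104, 0.1491, 0.1138]
eef_rot: [0.0, 0.69, 0.724, 0.0]
wrist_force: [-3.0, -2.8, 15.7]
gripper_width: 0.499
grip_force: 7.5
```

Run:
```python
from h import *;from station import ctrl
f=ctrl.grab_frame('wrist');g=ctrl.grab_frame('scene')
cv2.imwrite('pics/w2.png',np.vstack([f['color'][0:300,120:520],cv2.resize(g['color'][120:250,260:430],(400,306))]))
print(ctrl.state()['wrist_force'])
```

```text
[-1.74325713 -2.28474153 14.58518451]
```

View pics/w2.png

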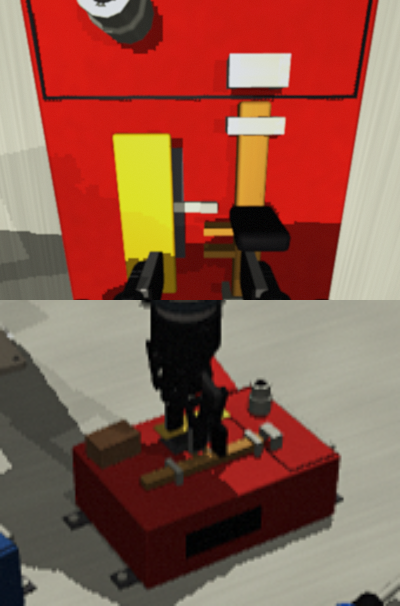

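The left finger holds the bar at its stop (about 15 N), and the right finger stands just behind the tab. Now I'll push along case +y.

Request:
servo_tool --series "128 0.4 0 0 0 0 0;128 0.4 0 0 0 0 0;128 0.4 0 0 0 0 0;128 0.4 0 0 0 0 0;128 0 0 0 0 0 0"

```text
time: 5.85
tcp_pos: [0.5103, 0.1638, 0.1139]
eef_rot: [0.001, 0.689, 0.724, -0.0]
wrist_force: [0.5, -10.6, 15.3]
gripper_width: 0.502
grip_force: 7.7
```

Request:
servo_tool --series "128 0.4 0 0 0 0 0;128 0.4 0 0 0 0 0;128 0.4 0 0 0 0 0;128 0.4 0 0 0 0 0;128 0 0 0 0 0 0"

```text
time: 6.35
tcp_pos: [0.5095, 0.1799, 0.1139]
eef_rot: [0.001, 0.689, 0.724, -0.0]
wrist_force: [0.9, -9.7, 15.3]
gripper_width: 0.497
grip_force: 7.6
```

Request:
servo_tool --series "128 0.4 0 0 0 0 0;128 0.3 0 0 0 0 0;128 0.2 0 0 0 0 0;128 0 0 0 0 0 0;128 0 0 0 0 0 0"

```text
time: 6.85
tcp_pos: [0.509, 0.1888, 0.1139]
eef_rot: [0.001, 0.69, 0.724, -0.0]
wrist_force: [0.6, -10.1, 14.2]
gripper_width: 0.494
grip_force: 7.3
```

Request:
servo_tool --series "128 0.2 0 0 0 0 0;128 0 0 0 0 0 0;128 0 0 0 0 0 0"

```text
time: 7.15
tcp_pos: [0.5089, 0.1907, 0.1139]
eef_rot: [0.001, 0.69, 0.724, -0.0]
wrist_force: [0.2, -10.1, 15.1]
gripper_width: 0.499
grip_force: 7.5
```

Request:
servo_tool --series "128 0.15 0 0 0 0 0;128 0 0 0 0 0 0;128 0 0 0 0 0 0"

```text
time: 7.45
tcp_pos: [0.5089, 0.1911, 0.1139]
eef_rot: [0.002, 0.69, 0.724, -0.001]
wrist_force: [0.6, -18.1, 16.5]
gripper_width: 0.5
grip_force: 10.3
```

Request:
servo_tool --series "128 0.15 0 0 0 0 0;128 0 0 0 0 0 0;128 0 0 0 0 0 0"

```text
time: 7.75
tcp_pos: [0.5089, 0.1912, 0.1139]
eef_rot: [0.002, 0.69, 0.724, -0.002]
wrist_force: [1.4, -24.6, 17.9]
gripper_width: 0.502
grip_force: 14.3
```

The force jumped to 25 N with no more travel, so the bolt is at its end stop. I'll ease off the tab and raise the hand straight up.

Request:
servo_tool --series "128 -0.25 0 0 0 0 0;128 0 0 -0.5 0 0 0;128 0 0 -1 0 0 0;128 -0.3 0 -2 0 0 0;128 0 0 -3 0 0 0;128 0 0 -4 0 0 0;128 0 0 -4 0 0 0;128 0 0 0 0 0 0"

```text
time: 8.55
tcp_pos: [0.511, 0.1907, 0.2629]
eef_rot: [0.002, 0.69, 0.724, 0.004]
wrist_force: [-0.0, 0.3, 0.8]
gripper_width: 0.497
grip_force: 0.0
```

Run:
```python
from h import *;from station import ctrl
s=ctrl.state();f=ctrl.grab_frame('wrist');print(s['tcp_pos'],s['wrist_force'],s['time'])
R,t=wristcam(f,s);m=yellow(f['color'],(0,0,640,400));n,l,st,c=cv2.connectedComponentsWithStats(m);i=1+np.argmax(st[1:,4])
v,u=np.nonzero(l==i)
for z in(.116,.126):print(z,cv2.minAreaRect(np.array([ray(f,p,z,R,t)[:2] for p in zip(u,v)],np.float32)))
cv2.imwrite('pics/w3.png',f['color'])
```

```text
[0.51104811 0.19070299 0.26288969] [-0.02429538  0.32276828  0.80212553] 8.55
0.116 ((0.47837790846824646, 0.17189949750900269), (0.028817227110266685, 0.09162822365760803), 1.495698094367981)
0.126 ((0.4793122708797455, 0.17541688680648804), (0.02782271057367325, 0.08846677094697952), 1.4946805238723755)
```

View pics/w3.png

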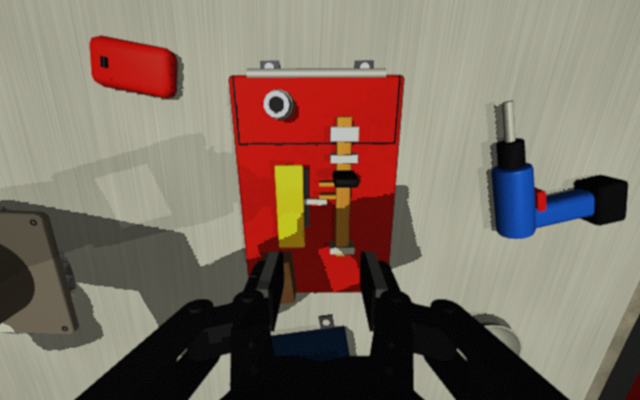

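The bolt end now shows through the keeper, at (344,122). The tooth at (316,202) sits behind the ribs, and the bar's size matches the raised height. The hand is clear, so I'll hand it in.

```bash
python3 -c "
from station import ctrl
print(ctrl.sign_off())"
```

```text
the job is handed in; nothing more can be done
None
```

The red case looks locked: the bolt was pushed to its end stop with the catch held down, the catch has sprung up behind it, the hand is clear, and the job was handed in at about 8.6 s; no verdict was shown.

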